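Fit a new carbon brush under a latching pressure arm

ROBOT

A 6-joint arm with a two-finger parallel gripper is mounted at the origin on a cart in front of the work surface, level with it; the furniture and walls round the work are solid. World frame = base frame: x ahead of the robot, y to its left, z up, the work surface at z = 0. Lengths are in m, angles in rad, forces in N, time in s.
With the tool pointing down it reaches from about 0.325 to 0.9 m from the base axis. Payload 3.5 kg.
Tool frame: the origin (TCP) lies between the finger pads; the fingertips stand 14 mm ahead of it and the grasp point (between the pads) lies 5 mm behind it (bot.tcp_to_tips is the distance from the TCP to the fingertips, in m); z points along the fingers, y is the line along which they close (so a half turn about z gives the same grasp; the last joint's range is limited). The gripper opens to 85 mm and grips with 20 to 120 N. Pads are 22 mm wide; open, the fingers measure 114 mm over their backs; the gripper's body (76 mm by 85 mm) begins 54 mm behind the grasp point. The pads swing forward as they close: fully open they stand 13 mm farther back than shut.
Start: joints at [-1.307, 0.276, -0.026, 1.268, 0, 1.467], TCP at [0.224, -0.583, 0.245] pointing down, gripper open.
Joint ranges: [-3.12, 3.12], [-0.85, 1.88], [-1.08, 1.24], [-1.95, 2.15], [-1.57, 1.53], [-3.14, 3.14]. Speed limits (rad/s): [2.57, 2.57, 3.14, 3.14, 3.14, 3.14].

INTERFACE

Orientations are given as a 3x3 rotation matrix whose columns are the frame's x, y, z axes.
In Python, from rig import read_state, viewer, ticket, bot gives the robot as it stands. The module is installed in compiled form; this text tells all that it offers.
- The arm moves only by the tool send_rows, never from a script. Its argument "deltas" is a list of rows, each a list of 7 numbers: the shift along the tool's x, y, z in mm, then the turn, a rotation vector about the tool's x, y, z in rad, then the opening in per cent of the stroke, from 0 (shut) to 100 (fully open). In form: [[dx, dy, dz, wx, wy, wz, gripper], ...]. A call has 1 to 5 rows; each row shifts and turns the commanded pose from where the row before left it, along the tool's axes as they then stand; what a row does not reach is not made up. A row lasts 1/12 s, in which the tool goes at most 41.7 mm and 7.16 degrees, less where a joint would pass 70% of its speed; a pose out of reach is approached as far as the arm can. A call with a gripper value outside its range is refused whole. The fingers move at their own pace and stop on an object; the grip force is fixed at half the most. Time passes only in rows, so rows that do not move let the fingers close. It gives the time, the measured TCP pose, the force, the opening and the grip force at its end, in the units of the state.
- read_state(): the state, without advancing time (a new reading comes with each control period).
- viewer.snapshot(name): name is "side" or "top" or "wrist"; returns the picture (420x560x3 uint8, blue, green, red); there is no depth.
- viewer.camera_model(name): a dict with "fx", "fy", "cx", "cy" (pixels), "rvec" (rotation vector, rad) and "tvec" (3), from world to camera coordinates, as OpenCV has them; the wrist camera has in their place "T_tool_cam" (4x4, takes a point from camera to tool coordinates, whose origin is the TCP and whose axes are the flange's). Camera axes: x right, y down, z forward; pixel columns grow to the right and rows downward; lengths in m; the calibration is good to about 2 mm. A picture is of the moment at which its call begins: read the wrist's pose just before it. camera_model takes no time and is no camera call.
- ticket.finish_job(): hands the job in; it is judged then, once.
The state is a dict: "t": time; "joint_pos": joint angles; "joint_velocities": joint speeds; "joint_efforts": joint torques, N m; "eef_pos": TCP position; "orientation": TCP orientation; "force": force on the tool from outside, world axes, zero at the start; "wrist_torque": the same for the moment, N m; "opening": finger opening in m; "grip_force": force on a finger pad.
Only numpy, scipy, OpenCV 4.12 (cv2) and the standard library are available. Lean on these libraries where they do the work, as an engineer would, in place of code of your own. Each camera call takes 0.05 s, during which the arm holds its last target. There are 200 camera calls.

TASK

Fit the new carbon brush (the tall one) to the slip-ring brush gear: swing its sprung pressure arm up and back by the bar at its side until the sear hook catches and holds it on its own, without jamming it hard into the rubber buffer and without letting it fly back onto the empty box. Then set the brush, brass end up, all the way down into the brass box until it stands on the copper ring, let go of it, and trip the latch with the red thumb pad so that the arm snaps over and presses on the brush. Leave the worn brush, the spray can and the tape roll where they are.

Things in the scene. Friction and masses are not known exactly. Their poses are not given: they have to be found in the camera images.
- stand: Brush-gear stand fixed to the bench: grey base plate 330x126x12 mm, copper slip ring under a brass brush box at one end, hinge post amidships, latch bracket (280 mm high) at the other end. Origin: centre of the plate's underside; x runs along the plate from brush box to latch, z up. The arm's side bar points to its +y. The ring's bearing pedestals are 75 mm high.
- box_mouth (a point): Centre of the open top of the brass brush box, 126 mm above the bench; axes as the stand's. The box is 32 mm (stand x) by 44 mm (stand y) outside, 36 mm high; its slot goes right through, 21.8 mm (x) by 33.8 mm (y), for the 20x32 mm brush.
- ring_top (a point): Top of the copper ring under the middle of the slot, 39 mm below the mouth, where the brush's foot comes to rest. Axes as the stand's.
- hinge_axis (a point): Centre of the pressure arm's hinge, 161 mm above the bench, 100 mm from the box's middle along the stand's +x. The hinge axis is the stand's y.
- pressure_arm (a joint): Angle of the pressure arm, rad: -0.22 at its lower stop over the empty box, 0 level (on a fitted brush), 1.57 upright. A spring drives it down: 4 N at the bar at first, 9 N upright. The sear hook catches a pin on it between 1.52 and 1.86; it is adjustable and differs from stand to stand. The pin first lifts the hook (up to 5 N more). If the arm stays when eased back 0.05, it is caught.
- lift_bar (a point): Middle of the arm's side bar, to lift it by: round, black, 10 mm thick, parallel to the hinge, 115 mm from the hinge axis, turning with the arm. It sticks out to the stand's +y, free from 8 to 61 mm from the arm's middle (this point is at 45), with a 14 mm ball at its end. The box's side is 23 mm from this point; below is free down to the pedestals.
- buffer (a joint): How far the arm has pressed in the rubber buffer behind it, m: 0 untouched. The arm meets it as the hook catches or up to 3 mm later; it resists with 5 N per mm (about 2.4 N at the side bar for each mm of the bar). More than 4 mm means that the arm is being forced.
- trip_lever (a joint): Angle of the trip lever that carries the red thumb pad, rad: 0 at rest, growing as the pad is pressed down, 0.34 at its end stop. The sear lets go at about 0.10 to 0.18, with 4 to 9 N on the pad.
- thumb_pad (a point): Centre of the top of the red ribbed thumb pad (38 mm along the stand, 40 mm across, leaning back by 7 degrees), about 120 mm behind the hinge and 273 mm above the bench. Press it down; 44 mm from here to the lever's pivot at the back.
- brush: The new carbon brush: dark grey block 20x32x64 mm with a 3 mm brass top, 55 to 92 g, standing upright on the bench. Origin: centre of its foot; z up, x across its 20 mm, y across its 32 mm. It may go into the box either way round, its x along the stand's x. Fitted, its top stands 25 mm above the box.
- worn_brush: The old brush, worn down to 34 mm, lying on its side on the bench. Bystander. Origin: centre of its foot face.
- spray_can: Aerosol can with a green cap, 67 mm across, 225 mm tall, standing. Bystander. Origin: centre of its base.
- tape_roll: Roll of black insulating tape, 62 mm across, 19 mm high, lying flat. Bystander. Origin: centre of its underside.

How it is judged:
By the outcome, as a careful person would: the job done as asked, in the order asked, and still so for the second after the job is handed in, with the robot touching nothing.
It also fails if it takes over 72 s, if anything falls off the work surface, if the arm or the gripper's body presses on something with over 40 N, if the wrist force passes 120 N, or if a joint passes its speed limit or range.

## Working session

There is one attempt and no reset: what is moved stays moved. The work goes in short steps, Python scripts to look and compute and a tool call to move; the robot and the scene stay as the last step left them, time stands still between calls to the robot, and variables do not carry over. Pictures are saved under pics/ and viewed, at most 10 in all, crops included, and the job is handed in when it is done.

Besides the shell and the picture viewer there is one more tool, called after ">>>" in YAML: its name, and indented under it one key for each argument. send_rows: Moves the arm, as the interface text tells. Its arguments: {"type":"object","properties":{"deltas":{"type":"array","items":{"type":"array","items":{"type":"number"}}}},"required":["deltas"]}

```bash
mkdir -p pics
python3 - <<'E'
from rig import read_state, viewer, ticket, bot
import cv2,numpy as np
for n in ("side","top"):
    im=viewer.snapshot(n); cv2.imwrite(f"pics/{n}0.png",im)
    print(n,viewer.camera_model(n))
print(viewer.camera_model("wrist")); s=read_state(); print(s); print(bot.tcp_to_tips)
E
```

```text
side {'fx': 440.6215060956717, 'fy': 440.6215060956717, 'cx': 283.12534324681724, 'cy': 214.51629022309598, 'rvec': array([ 2.13654611, -0.01692587,  0.01407257]), 'tvec': array([-0.54276899,  0.13943091,  1.26909959])}
top {'fx': 453.0035063705758, 'fy': 453.0035063705758, 'cx': 281.7499744383863, 'cy': 204.36930888299312, 'rvec': array([ 2.17870378, -2.19567618,  0.06100736]), 'tvec': array([0.00188285, 0.56554177, 1.34408979])}
{'fx': 352.23149709832677, 'fy': 352.23149709832677, 'cx': 285.16973302468574, 'cy': 210.844435118147, 'T_tool_cam': array([[-4.76981992e-05, -9.48946268e-01, -3.15437757e-01,
         8.09989336e-02],
       [ 9.99999998e-01, -3.54100372e-05, -4.46870301e-05,
        -2.51435692e-05],
       [ 3.12359277e-05, -3.15437759e-01,  9.48946268e-01,
        -1.29217899e-01],
       [ 0.00000000e+00,  0.00000000e+00,  0.00000000e+00,
         1.00000000e+00]])}
{'t': 0.1, 'joint_pos': array([-1.30740806e+00,  2.77078798e-01, -2.77475722e-02,  1.26805540e+00,
       -3.26400782e-08,  1.46739223e+00]), 'joint_velocities': array([ 0.00043098, -0.00199833,  0.00297302,  0.00034442, -0.0012741 ,
        0.00146703]), 'joint_efforts': array([-2.66865909e-04, -4.46707463e+01,  2.96128535e+01,  8.47507850e-03,
       -2.04383200e-04, -4.92143670e-06]), 'eef_pos': array([ 0.2239446 , -0.58275208,  0.24425615]), 'orientation': array([[ 9.33482535e-01,  3.58622452e-01, -5.42984663e-04],
       [ 3.58622798e-01, -9.33480388e-01,  2.01351775e-03],
       [ 2.15227138e-04, -2.07431033e-03, -9.99997825e-01]]), 'force': array([ 0.00218501, -0.38726165, -0.47382415]), 'wrist_torque': array([-0.01017728, -0.02587303,  0.00015726]), 'grip_force': 0.0, 'opening': 0.08551475680672516}
0.014
```

View pics/side0.png

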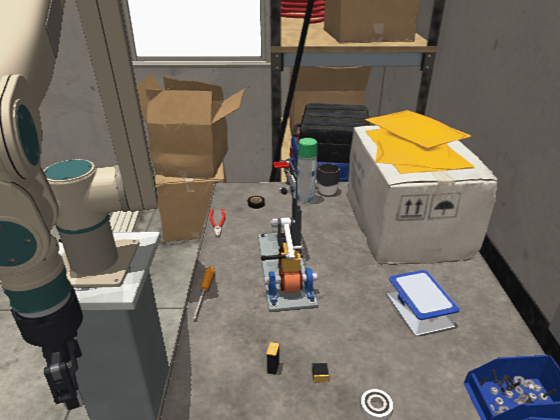

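View pics/top0.png

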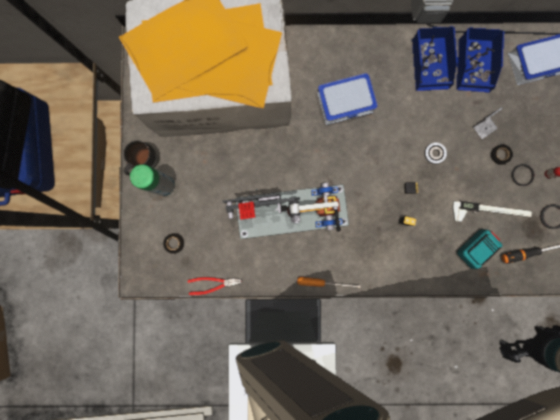

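Run:
```python
import cv2,numpy as np
a=cv2.imread("pics/side0.png")[130:400,200:360]; b=cv2.imread("pics/top0.png")[165:255,215:425]
cv2.imwrite("pics/s1.png",cv2.resize(a[:190,30:],None,fx=4,fy=3.15*1,interpolation=3)) if 0 else None
A=cv2.resize(a[80:],None,fx=3,fy=3,interpolation=2)
B=cv2.resize(a[:110],None,fx=2,fy=2,interpolation=2)
c=np.zeros((600,800,3),np.uint8)
c[:570,:480]=A; c[:220,480:800]=B
cv2.imwrite("pics/s1.png",c)
cv2.imwrite("pics/t1.png",cv2.resize(b,None,fx=3.8,fy=3.8,interpolation=2)[:600,:800])
```

```text
(no output)
```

View pics/s1.png

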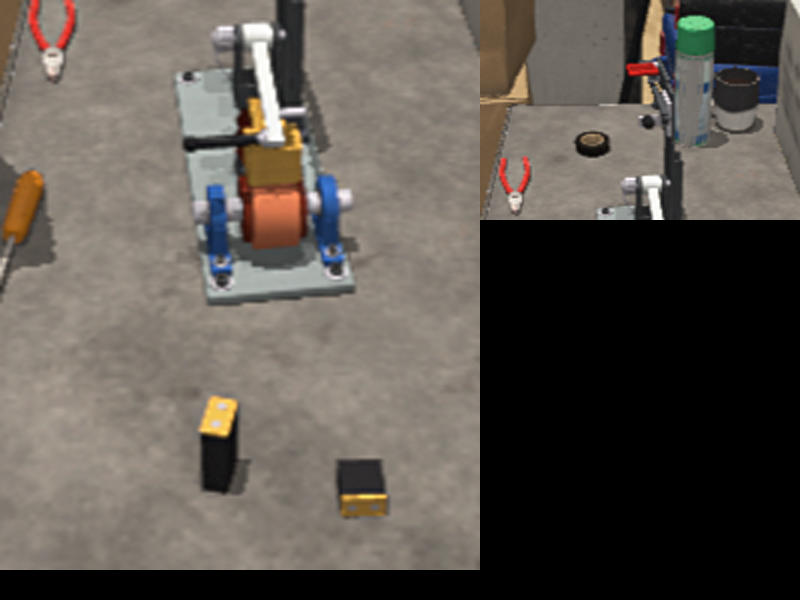

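View pics/t1.png

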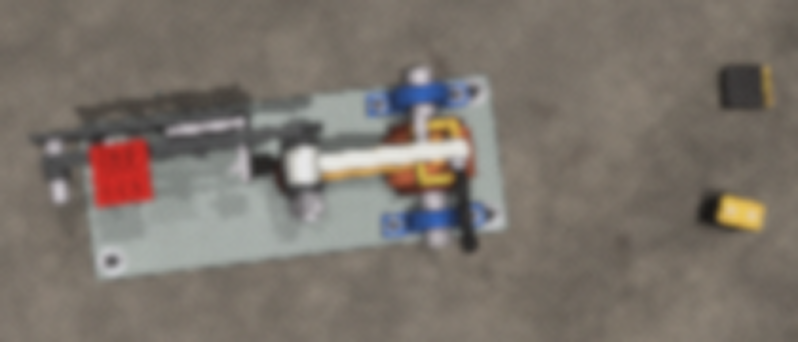

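```bash
cat > h.py <<'E'
import cv2,numpy as np
from rig import read_state, viewer, ticket, bot
from scipy.optimize import least_squares
M={n:viewer.camera_model(n) for n in("side","top")}
def proj(n,P):
    m=M[n];K=np.array([[m["fx"],0,m["cx"]],[0,m["fy"],m["cy"]],[0,0,1]])
    return cv2.projectPoints(np.atleast_2d(np.array(P,float)),m["rvec"],m["tvec"],K,None)[0].reshape(-1,2)
S=lambda u,v:("side",(200+(u+.5)/3-.5,210+(v+.5)/3-.5))
B=lambda u,v:("side",(200+(u-480+.5)/2-.5,130+(v+.5)/2-.5))
T=lambda u,v:("top",(215+(u+.5)/3.8-.5,165+(v+.5)/3.8-.5))
def tri(*obs):
    f=lambda p:np.concatenate([proj(n,p)[0]-q for n,q in obs])
    r=least_squares(f,[.5,0,.1]);return r.x.round(4),np.abs(r.fun).max().round(2)
def stand(p):
    c,s=np.cos(p[2]),np.sin(p[2]);return lambda q:np.array([p[0]+c*q[0]-s*q[1],p[1]+s*q[0]+c*q[1],q[2]])
E
python3 - <<'E'
from h import *
print("ball",tri(S(189,145),T(468,241)))
print("brush top",tri(S(219,416),T(741,213)))
print("pad",tri(B(643,69),T(122,173)))
print("pivot cap",tri(B(648,122),T(55,146)))
print("box nearcorner?",tri(S(247,151),T(465,186)))
obs=[((-.165,.063,.012),S(209,292)),((-.165,-.063,.012),S(354,284)),((.165,.063,.012),S(177,76)),
((-.165,-.063,.012),T(488,77)),((-.165,.063,.012),T(508,228)),((.165,.063,.012),T(99,278))]
f=lambda p:np.concatenate([proj(o[0],stand(p)(q))[0]-o[1] for q,o in obs])
r=least_squares(f,[.5,0,1.57]);print(r.x,r.fun.reshape(-1,2).round(1))
g=stand(r.x)
# brush fit: x,y,yaw with corners of top z=.064
print({k:proj("top",g(q)).round(1) for k,q in dict(a=(-.1,0,.126)).items()})
for a in [(717,196),(767,199),(763,230),(715,226)]:
    o=T(*a); 
    rr=least_squares(lambda p:proj("top",[p[0],p[1],.064])[0]-o[1],[.4,-.3]);print("bt",rr.x)
for a in [(207,398),(239,401),(232,436),(200,432)]:
    o=S(*a); 
    rr=least_squares(lambda p:proj("side",[p[0],p[1],.064])[0]-o[1],[.4,-.3]);print("bs",rr.x)
E
```

```text
ball (array([ 0.4908, -0.156 ,  0.1349]), np.float64(0.49))
brush top (array([ 0.5135, -0.3724,  0.0631]), np.float64(0.33))
pad (array([0.5372, 0.0817, 0.2714]), np.float64(0.39))
pivot cap (array([0.5548, 0.1387, 0.1571]), np.float64(2.75))
box nearcorner? (array([ 0.5348, -0.1552,  0.1275]), np.float64(0.98))
[ 0.54721801 -0.03213671  1.67911547] [[-0.9  1.6]
 [ 0.4 -0.1]
 [-0.6 -1.5]
 [ 0.3 -1.4]
 [ 0.3  0.3]
 [-1.1 -0.2]]
{'a': array([[328.2, 204.3]])}
bt [ 0.52554361 -0.35421656]
bt [ 0.52296394 -0.39215534]
bt [ 0.49941767 -0.38850994]
bt [ 0.50273594 -0.35214837]
bs [ 0.5053905  -0.35676619]
bs [ 0.52816714 -0.35983301]
bs [ 0.52300502 -0.39066786]
bs [ 0.5008383  -0.38689322]
```

>>> send_rows:
  deltas:
    - [0,0,0,0,0,-0.12,50]
    - [0,0,0,0,0,-0.12,50]
    - [0,0,0,0,0,-0.12,50]
    - [0,0,0,0,0,-0.12,50]
    - [0,0,0,0,0,-0.12,50]

```text
t: 0.52
eef_pos: [0.224, -0.583, 0.2446]
orientation: [[0.563, 0.826, -0.0], [0.826, -0.563, 0.001], [0.001, -0.001, -1.0]]
force: [0.1, -0.2, -0.1]
opening: 0.0426
grip_force: 0.0
```

>>> send_rows:
  deltas:
    - [0,0,0,0,0,-0.12,50]
    - [0,0,0,0,0,-0.12,50]
    - [0,0,0,0,0,-0.12,50]
    - [0,0,0,0,0,-0.12,50]
    - [0,0,0,0,0,-0.12,50]

```text
t: 0.93
eef_pos: [0.224, -0.583, 0.2446]
orientation: [[-0.002, 1.0, -0.0], [1.0, 0.002, 0.001], [0.001, -0.0, -1.0]]
force: [0.4, 0.5, 0.9]
opening: 0.0427
grip_force: 0.0
```

>>> send_rows:
  deltas:
    - [0,0,0,0,0,-0.12,50]
    - [0,0,0,0,0,-0.12,50]
    - [0,0,0,0,0,-0.12,50]
    - [0,0,0,0,0,-0.12,50]
    - [0,0,0,0,0,-0.12,50]

```text
t: 1.35
eef_pos: [0.224, -0.583, 0.2446]
orientation: [[-0.566, 0.824, -0.0], [0.824, 0.566, 0.001], [0.001, 0.0, -1.0]]
force: [-0.1, 0.5, -0.2]
opening: 0.0427
grip_force: 0.0
```

>>> send_rows:
  deltas:
    - [0,0,0,0,0,-0.12,50]
    - [0,0,0,0,0,-0.12,50]
    - [0,0,0,0,0,-0.12,50]
    - [0,0,0,0,0,-0.12,50]
    - [0,0,0,0,0,-0.12,50]

```text
t: 1.77
eef_pos: [0.224, -0.583, 0.2446]
orientation: [[-0.933, 0.361, -0.0], [0.361, 0.933, 0.001], [0.001, 0.001, -1.0]]
force: [-0.2, -0.8, 0.1]
opening: 0.043
grip_force: 0.0
```

>>> send_rows:
  deltas:
    - [0,0,0,0,0,-0.12,50]
    - [0,0,0,0,0,-0.12,50]
    - [0,0,0,0,0,-0.12,50]
    - [0,0,0,0,0,-0.12,50]

```text
t: 2.1
eef_pos: [0.224, -0.583, 0.2446]
orientation: [[-0.994, -0.111, -0.0], [-0.111, 0.994, 0.001], [0.0, 0.001, -1.0]]
force: [-0.4, -0.3, -0.9]
opening: 0.0426
grip_force: 0.0
```

>>> send_rows:
  deltas:
    - [-22.5,26.5,-3,0,0,0,50]
    - [-22.5,26.5,-3,0,0,0,50]
    - [-22.5,26.5,-3,0,0,0,50]
    - [-22.5,26.5,-3,0,0,0,50]
    - [-22.5,26.5,-3,0,0,0,50]

```text
t: 2.52
eef_pos: [0.3225, -0.4382, 0.2599]
orientation: [[-0.995, -0.104, -0.0], [-0.104, 0.995, 0.001], [0.0, 0.001, -1.0]]
force: [0.9, 0.1, 0.0]
opening: 0.0428
grip_force: 0.0
```

>>> send_rows:
  deltas:
    - [-22.5,26.5,-3,0,0,0,50]
    - [-22.5,26.5,-3,0,0,0,50]
    - [-22.5,26.5,0,0,0,0,50]
    - [-22.5,26.5,0,0,0,0,50]
    - [-22.5,26.5,0,0,0,0,50]

```text
t: 2.93
eef_pos: [0.4205, -0.2945, 0.266]
orientation: [[-0.994, -0.105, -0.0], [-0.105, 0.994, 0.0], [0.0, 0.0, -1.0]]
force: [1.3, -0.5, -0.0]
opening: 0.0424
grip_force: 0.0
```

>>> send_rows:
  deltas:
    - [-22.5,26.5,0,0,0,0,50]
    - [-22.5,26.5,0,0,0,0,50]
    - [-22.5,26.5,0,0,0,0,50]
    - [-20,24,0,0,0,0,50]
    - [0,0,0,0,0,0,50]

```text
t: 3.35
eef_pos: [0.4981, -0.18, 0.2659]
orientation: [[-0.994, -0.111, 0.001], [-0.111, 0.994, 0.002], [-0.001, 0.002, -1.0]]
force: [-0.6, -0.1, 0.1]
opening: 0.0427
grip_force: 0.0
```

Take a wrist picture here for a finer look.

```bash
cat >> h.py <<'E'
def wsave(name):
    s=read_state(); im=viewer.snapshot("wrist"); cv2.imwrite(f"pics/{name}.png",im); np.savez(f"pics/{name}.npz",p=s["eef_pos"],R=s["orientation"])
mw=viewer.camera_model("wrist")
def wray(name,u,v):
    d=np.load(f"pics/{name}.npz");T=mw["T_tool_cam"]
    r=d["R"]@T[:3,:3]@np.array([(u-mw["cx"])/mw["fx"],(v-mw["cy"])/mw["fy"],1]); return d["p"]+d["R"]@T[:3,3],r
def wz(name,u,v,z):
    o,r=wray(name,u,v);return (o+r*(z-o[2])/r[2]).round(4)
def wtri(*obs):
    A=np.zeros((3,3));b=np.zeros(3)
    for o in obs:
        c,r=wray(*o);r=r/np.linalg.norm(r);Q=np.eye(3)-np.outer(r,r);A+=Q;b+=Q@c
    return np.linalg.solve(A,b).round(4)
E
python3 -c "
from h import *
wsave('w1')"
```

```text
(no output)
```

View pics/w1.png

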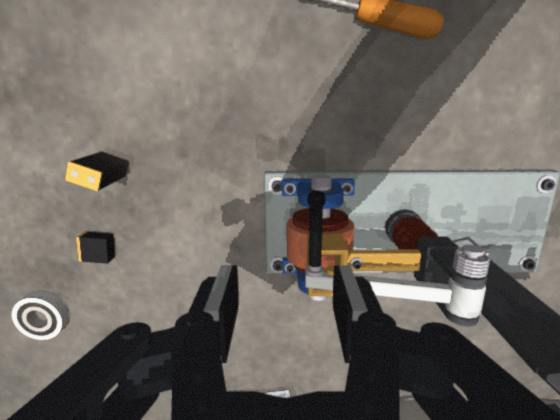

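Run:
```python
from h import *
print("ball",wz('w1',316,199,.136),"bar mid",wz('w1',316,235,.136),"root",wz('w1',315,262,.136))
o=proj  # ball tri with wrist+side/top
def tri2(w,*obs):
    c,r=wray(*w)
    def f(p):
        d=p-c; e=d/d[2]-r/r[2]
        return np.concatenate([350*e[:2]]+[proj(n,p)[0]-q for n,q in obs])
    s=least_squares(f,[.5,0,.1]);return s.x.round(4),s.fun.round(1)
print("ball3",tri2(('w1',316,199),S(189,145),T(468,241)))
print("brush3",tri2(('w1',86,174),S(219,416),T(741,213)))
print("plate",wz('w1',265,171,.012),wz('w1',556,170,.012))
g=stand([.54721801,-.03213671,1.67911547]);print(g((-.165,.063,.012)),g((.165,.063,.012)))
for q in [(66,174),(73,158),(106,171),(100,190)]: print("bt",wz('w1',*q,.064))
print("boxtop",wz('w1',321,236,.126),wz('w1',347,236,.126))
```

```text
ball [ 0.491  -0.1567  0.136 ] bar mid [ 0.5205 -0.1526  0.136 ] root [ 0.5441 -0.1501  0.136 ]
ball3 (array([ 0.4911, -0.1566,  0.1354]), array([ 0.1, -0.1,  0.5, -0. ,  0.3,  0.4]))
brush3 (array([ 0.5122, -0.3714,  0.061 ]), array([-0.4,  0.1, -0.8,  0.3, -0.6,  0.1]))
plate [ 0.5005 -0.2015  0.012 ] [0.464  0.1181 0.012 ]
[ 0.50242497 -0.20298045  0.012     ] [0.46674951 0.12508549 0.012     ]
bt [ 0.5131 -0.3886  0.064 ]
bt [ 0.4968 -0.3808  0.064 ]
bt [ 0.5059 -0.3505  0.064 ]
bt [ 0.5255 -0.3572  0.064 ]
boxtop [ 0.5249 -0.1469  0.126 ] [ 0.5226 -0.1256  0.126 ]
```

>>> send_rows:
  deltas:
    - [-9.4,12.3,0,0,0,0,50]
    - [-9.4,12.3,20,0,0,0,50]
    - [0,0,25,0,0,0,50]
    - [0,0,25,0,0,0,50]
    - [0,0,25,0,0,0,50]

```text
t: 3.82
eef_pos: [0.5119, -0.1584, 0.1703]
orientation: [[-0.995, -0.104, -0.0], [-0.104, 0.995, -0.001], [0.0, -0.001, -1.0]]
force: [0.3, 0.1, -0.1]
opening: 0.0427
grip_force: 0.0
```

>>> send_rows:
  deltas:
    - [0,0,20,0,0,0,50]
    - [0,0,20,0,0,0,50]
    - [0,0,0,0,0,0,25]
    - [0,0,0,0,0,0,25]

```text
t: 4.15
eef_pos: [0.5106, -0.158, 0.1301]
orientation: [[-0.995, -0.104, -0.004], [-0.104, 0.995, 0.001], [0.003, 0.002, -1.0]]
force: [0.6, -0.2, 0.9]
opening: 0.0218
grip_force: 0.0
```

```bash
python3 -c "
from h import *
wsave('w2');print(read_state())"
```

```text
{'t': 4.2, 'joint_pos': array([-4.20562382e-01,  2.08451370e-01, -3.68014479e-01,  9.94764883e-01,
       -2.16250582e-04, -5.24780407e-01]), 'joint_velocities': array([ 0.00581007, -0.01841621,  0.03142028, -0.00273092,  0.00193078,
        0.00188621]), 'joint_efforts': array([-3.31149786e-03, -3.64405060e+01,  2.51312828e+01,  9.65744164e-02,
       -2.84438051e-03, -2.03278309e-03]), 'eef_pos': array([ 0.51199933, -0.15839887,  0.13159195]), 'orientation': array([[-9.94574093e-01, -1.04029508e-01, -4.84840419e-04],
       [-1.04029511e-01,  9.94574211e-01, -2.00500685e-05],
       [ 4.84295576e-04,  3.04964329e-05, -9.99999882e-01]]), 'force': array([0.78560408, 0.22558591, 0.7983581 ]), 'wrist_torque': array([ 0.00427946, -0.04504254, -0.02029641]), 'grip_force': 0.0, 'opening': 0.021164452091950087}
```

View pics/w2.png

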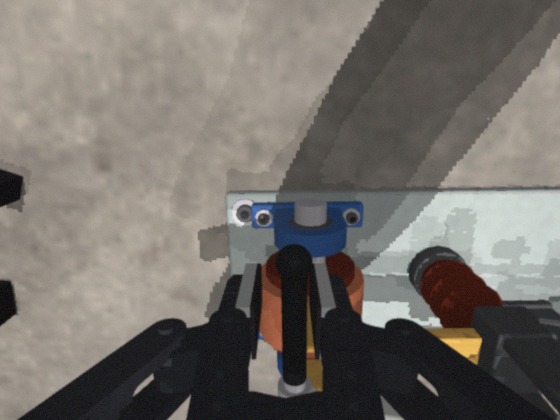

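>>> send_rows:
  deltas:
    - [0,3.5,0,0,0,0,20]
    - [0,0,0,0,0,0,4]
    - [0,0,0,0,0,0,0]
    - [0,0,0,0,0,0,0]
    - [0,0,0,0,0,0,0]

```text
t: 4.62
eef_pos: [0.5129, -0.1543, 0.1331]
orientation: [[-0.994, -0.106, 0.002], [-0.106, 0.994, -0.0], [-0.002, -0.001, -1.0]]
force: [-1.8, 1.6, 6.7]
opening: 0.0076
grip_force: 58.8
```

```bash
python3 -c "
from h import *
s=read_state();print(s['eef_pos'],s['force'],s['opening'],s['grip_force'])
p=np.array([s['eef_pos'][0],s['eef_pos'][1]]);
# arc deltas: stand x = tool y, z up = -tool z
th=np.array([-.22,0,.3,.6,.9,1.2,1.4,1.45,1.5,1.55,1.6,1.65,1.7,1.75,1.8,1.86])
P=np.c_[-115*np.cos(th),-115*np.sin(th)];print(np.c_[th,P-P[0]].round(1))
"
```

```text
[ 0.51292824 -0.15425181  0.1330605 ] [-1.78620675  1.55245144  6.74109591] 0.007627588316810083 58.83704602718353
[[  -0.2    0.     0. ]
 [   0.    -2.8  -25.1]
 [   0.3    2.4  -59.1]
 [   0.6   17.3  -90. ]
 [   0.9   40.7 -115.2]
 [   1.2   70.6 -132.3]
 [   1.4   92.7 -138.4]
 [   1.4   98.4 -139.3]
 [   1.5  104.1 -139.8]
 [   1.6  109.8 -140.1]
 [   1.6  115.6 -140. ]
 [   1.6  121.3 -139.7]
 [   1.7  127.  -139.1]
 [   1.8  132.7 -138.3]
 [   1.8  138.4 -137.1]
 [   1.9  145.  -135.3]]
```

>>> send_rows:
  deltas:
    - [0,-2.2,-12.5,0,0,0,0]
    - [0,-0.6,-12.6,0,0,0,0]
    - [0,1.3,-17.2,0,0,0,0]
    - [0,3.9,-16.8,0,0,0,0]
    - [0,0,0,0,0,0,0]

```text
t: 5.03
eef_pos: [0.5126, -0.1525, 0.1925]
orientation: [[-0.994, -0.106, 0.002], [-0.106, 0.994, -0.003], [-0.002, -0.003, -1.0]]
force: [2.9, -2.5, -6.6]
opening: 0.0076
grip_force: 58.7
```

Run:
```python
from h import *
s=read_state();print(s['eef_pos'],s['force'],s['wrist_torque'],s['opening'],s['grip_force'])
```

```text
[ 0.51261592 -0.15245079  0.19245471] [ 2.86180591 -2.54530526 -6.57937109] [-0.75330641 -0.35151327  0.07449474] 0.007640013381649519 58.69580626487732
```

>>> send_rows:
  deltas:
    - [0,6.3,-16,0,0,0,0]
    - [0,8.6,-14.9,0,0,0,0]
    - [0,10.6,-13.5,0,0,0,0]
    - [0,12.8,-11.7,0,0,0,0]
    - [0,0,0,0,0,0,0]

```text
t: 5.45
eef_pos: [0.5087, -0.1176, 0.2497]
orientation: [[-0.995, -0.104, 0.003], [-0.104, 0.994, -0.013], [-0.001, -0.013, -1.0]]
force: [-1.5, -13.1, 3.4]
opening: 0.0074
grip_force: 59.6
```

>>> send_rows:
  deltas:
    - [0,14.3,-9.6,0,0,0,0]
    - [0,15.6,-7.5,0,0,0,0]
    - [0,11,-3.5,0,0,0,0]
    - [0,11.1,-2.6,0,0,0,0]
    - [0,0,0,0,0,0,0]

```text
t: 5.87
eef_pos: [0.5033, -0.0678, 0.2755]
orientation: [[-0.995, -0.104, 0.005], [-0.104, 0.994, -0.019], [-0.003, -0.019, -1.0]]
force: [-8.2, -15.8, 20.2]
opening: 0.0076
grip_force: 61.4
```

>>> send_rows:
  deltas:
    - [0,0,-4,0,0,0,0]
    - [0,0,0,0,0,0,0]

```text
t: 6.03
eef_pos: [0.5035, -0.0663, 0.2764]
orientation: [[-0.995, -0.103, 0.004], [-0.103, 0.995, -0.012], [-0.003, -0.012, -1.0]]
force: [-3.0, -9.8, 9.6]
opening: 0.0075
grip_force: 59.6
```

Run:
```python
from h import *
s=read_state();print(s['eef_pos'],s['force'],s['wrist_torque'],s['opening'],s['grip_force'])
cv2.imwrite('pics/side3.png',cv2.resize(viewer.snapshot('side')[120:320,200:360],None,fx=3.5,fy=3,interpolation=2))
wsave('w3')
a=cv2.imread('pics/side3.png');b=cv2.resize(cv2.imread('pics/w3.png'),None,fx=.43,fy=.43)
c=np.zeros((600,801-1,3),np.uint8);c[:,:560]=a;c[:b.shape[0],560:]=b[:,:240];cv2.imwrite('pics/c3.png',c)
```

```text
[ 0.50346775 -0.06632663  0.27642444] [-3.03847799 -9.77435024  9.64870123] [-2.09288598  0.52797832  0.04190413] 0.007494588289678441 59.56820726394653
```

View pics/c3.png

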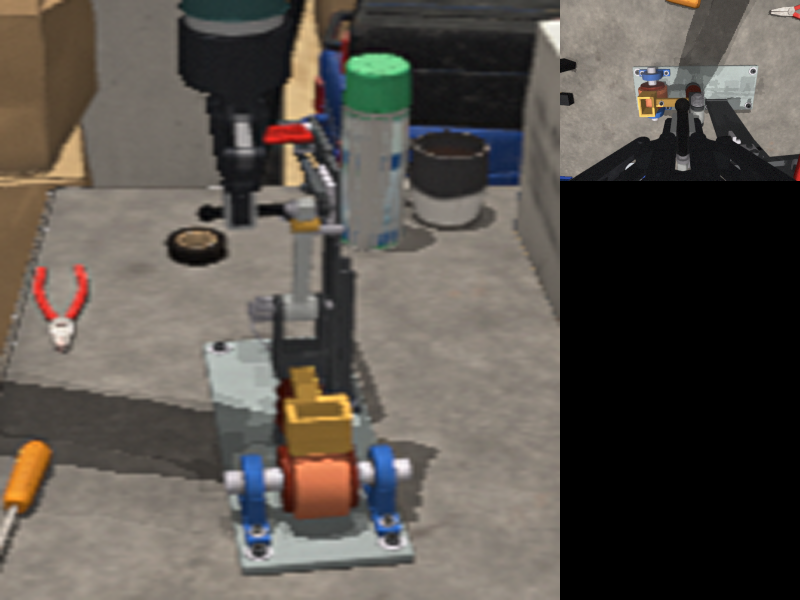

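>>> send_rows:
  deltas:
    - [0,5,-1.5,0,0,0,0]
    - [0,5,-1,0,0,0,0]
    - [0,3,-0.5,0,0,0,0]
    - [0,0,0,0,0,0,0]

```text
t: 6.47
eef_pos: [0.5017, -0.0533, 0.2789]
orientation: [[-0.995, -0.104, 0.003], [-0.104, 0.995, -0.012], [-0.001, -0.012, -1.0]]
force: [-3.1, -11.2, 7.5]
opening: 0.0073
grip_force: 58.9
```

>>> send_rows:
  deltas:
    - [0,2,0,0,0,0,0]
    - [0,0,0,0,0,0,0]

```text
t: 6.63
eef_pos: [0.5015, -0.0515, 0.279]
orientation: [[-0.995, -0.103, 0.003], [-0.103, 0.995, -0.012], [-0.001, -0.012, -1.0]]
force: [-3.1, -10.4, 8.1]
opening: 0.0075
grip_force: 59.0
```

>>> send_rows:
  deltas:
    - [0,2,0,0,0,0,0]
    - [0,0,0,0,0,0,0]

```text
t: 6.8
eef_pos: [0.5013, -0.0498, 0.2791]
orientation: [[-0.995, -0.103, 0.003], [-0.103, 0.995, -0.013], [-0.001, -0.013, -1.0]]
force: [-3.5, -10.9, 8.9]
opening: 0.0075
grip_force: 59.0
```

>>> send_rows:
  deltas:
    - [0,2,0,0,0,0,0]
    - [0,0,0,0,0,0,0]

```text
t: 6.97
eef_pos: [0.5011, -0.0482, 0.2792]
orientation: [[-0.995, -0.103, 0.003], [-0.103, 0.995, -0.014], [-0.001, -0.014, -1.0]]
force: [-3.9, -11.3, 8.9]
opening: 0.0074
grip_force: 59.1
```

>>> send_rows:
  deltas:
    - [0,2,0,0,0,0,0]
    - [0,0,0,0,0,0,0]

```text
t: 7.13
eef_pos: [0.5009, -0.0467, 0.2793]
orientation: [[-0.995, -0.103, 0.003], [-0.103, 0.995, -0.015], [-0.001, -0.015, -1.0]]
force: [-3.6, -13.7, 9.2]
opening: 0.0077
grip_force: 59.1
```

>>> send_rows:
  deltas:
    - [0,2,0,0,0,0,0]
    - [0,0,0,0,0,0,0]

```text
t: 7.3
eef_pos: [0.5008, -0.0449, 0.2793]
orientation: [[-0.995, -0.103, 0.003], [-0.103, 0.995, -0.016], [-0.001, -0.016, -1.0]]
force: [-4.3, -13.8, 9.5]
opening: 0.0075
grip_force: 59.1
```

>>> send_rows:
  deltas:
    - [0,2,0,0,0,0,0]
    - [0,0,0,0,0,0,0]

```text
t: 7.47
eef_pos: [0.5007, -0.0427, 0.2797]
orientation: [[-0.995, -0.102, 0.004], [-0.102, 0.995, -0.015], [-0.002, -0.015, -1.0]]
force: [-4.1, -14.0, 11.4]
opening: 0.0073
grip_force: 58.8
```

>>> send_rows:
  deltas:
    - [0,2,0,0,0,0,0]
    - [0,0,0,0,0,0,0]

```text
t: 7.63
eef_pos: [0.5005, -0.0407, 0.2798]
orientation: [[-0.995, -0.102, 0.004], [-0.102, 0.995, -0.015], [-0.002, -0.015, -1.0]]
force: [-3.7, -13.5, 10.0]
opening: 0.0079
grip_force: 58.8
```

>>> send_rows:
  deltas:
    - [0,2,0,0,0,0,0]
    - [0,0,0,0,0,0,0]

```text
t: 7.8
eef_pos: [0.5002, -0.0383, 0.2797]
orientation: [[-0.995, -0.102, 0.004], [-0.102, 0.995, -0.014], [-0.002, -0.014, -1.0]]
force: [-4.0, -11.8, 10.7]
opening: 0.0076
grip_force: 58.8
```

>>> send_rows:
  deltas:
    - [0,2,0,0,0,0,0]
    - [0,0,0,0,0,0,0]

```text
t: 7.97
eef_pos: [0.5, -0.0362, 0.2796]
orientation: [[-0.995, -0.102, 0.003], [-0.102, 0.995, -0.014], [-0.002, -0.014, -1.0]]
force: [-3.2, -11.8, 10.2]
opening: 0.0073
grip_force: 58.7
```

>>> send_rows:
  deltas:
    - [0,2,0,0,0,0,0]
    - [0,0,0,0,0,0,0]

```text
t: 8.13
eef_pos: [0.4998, -0.0344, 0.2795]
orientation: [[-0.995, -0.102, 0.003], [-0.102, 0.995, -0.014], [-0.002, -0.014, -1.0]]
force: [-3.6, -11.5, 9.6]
opening: 0.0076
grip_force: 58.7
```

>>> send_rows:
  deltas:
    - [0,-2,0,0,0,0,0]
    - [0,-2,0,0,0,0,0]
    - [0,0,0,0,0,0,0]

```text
t: 8.38
eef_pos: [0.5002, -0.0381, 0.2797]
orientation: [[-0.995, -0.102, 0.003], [-0.103, 0.995, -0.013], [-0.002, -0.013, -1.0]]
force: [-4.6, -10.6, 11.6]
opening: 0.0076
grip_force: 58.9
```

>>> send_rows:
  deltas:
    - [0,-2,0,0,0,0,0]
    - [0,0,0,0,0,0,0]

```text
t: 8.55
eef_pos: [0.5004, -0.04, 0.2797]
orientation: [[-0.995, -0.102, 0.004], [-0.103, 0.995, -0.013], [-0.002, -0.013, -1.0]]
force: [-4.1, -11.8, 10.9]
opening: 0.0074
grip_force: 58.9
```

>>> send_rows:
  deltas:
    - [0,2,0,0,0,0,0]
    - [0,2,0,0,0,0,0]
    - [0,2,0.2,0,0,0,0]
    - [0,2,0.2,0,0,0,0]
    - [0,0,0,0,0,0,0]

```text
t: 8.97
eef_pos: [0.4998, -0.0313, 0.2787]
orientation: [[-0.995, -0.104, 0.004], [-0.104, 0.995, -0.011], [-0.003, -0.011, -1.0]]
force: [-2.2, -10.4, 8.3]
opening: 0.0078
grip_force: 60.6
```

>>> send_rows:
  deltas:
    - [0,2,0.2,0,0,0,0]
    - [0,0,0,0,0,0,0]

```text
t: 9.13
eef_pos: [0.4996, -0.0291, 0.2785]
orientation: [[-0.995, -0.104, 0.004], [-0.104, 0.995, -0.01], [-0.003, -0.011, -1.0]]
force: [-1.2, -9.0, 8.1]
opening: 0.0077
grip_force: 60.6
```

>>> send_rows:
  deltas:
    - [0,2,0.3,0,0,0,0]
    - [0,0,0,0,0,0,0]

```text
t: 9.3
eef_pos: [0.4993, -0.0271, 0.2782]
orientation: [[-0.995, -0.104, 0.004], [-0.104, 0.995, -0.011], [-0.003, -0.011, -1.0]]
force: [-1.8, -9.6, 9.2]
opening: 0.0077
grip_force: 60.7
```

>>> send_rows:
  deltas:
    - [0,2,0.3,0,0,0,0]
    - [0,0,0,0,0,0,0]

```text
t: 9.47
eef_pos: [0.4991, -0.025, 0.2779]
orientation: [[-0.995, -0.104, 0.004], [-0.104, 0.995, -0.01], [-0.003, -0.011, -1.0]]
force: [-2.3, -8.6, 8.9]
opening: 0.0076
grip_force: 60.7
```

>>> send_rows:
  deltas:
    - [0,2,0.3,0,0,0,0]
    - [0,0,0,0,0,0,0]

```text
t: 9.63
eef_pos: [0.4989, -0.0234, 0.2776]
orientation: [[-0.995, -0.104, 0.004], [-0.104, 0.995, -0.012], [-0.002, -0.012, -1.0]]
force: [-1.7, -10.1, 8.9]
opening: 0.0078
grip_force: 60.7
```

>>> send_rows:
  deltas:
    - [0,1.5,0.3,0,0,0,0]
    - [0,0,0,0,0,0,0]

```text
t: 9.8
eef_pos: [0.4988, -0.0222, 0.2774]
orientation: [[-0.995, -0.104, 0.004], [-0.104, 0.995, -0.012], [-0.002, -0.013, -1.0]]
force: [-3.3, -10.4, 9.4]
opening: 0.0074
grip_force: 60.7
```

>>> send_rows:
  deltas:
    - [0,1.5,0.3,0,0,0,0]
    - [0,0,0,0,0,0,0]

```text
t: 9.97
eef_pos: [0.4987, -0.0212, 0.2772]
orientation: [[-0.995, -0.104, 0.004], [-0.104, 0.995, -0.014], [-0.002, -0.014, -1.0]]
force: [-3.2, -11.7, 9.1]
opening: 0.0077
grip_force: 60.8
```

>>> send_rows:
  deltas:
    - [0,1.5,0.3,0,0,0,0]
    - [0,0,0,0,0,0,0]

```text
t: 10.13
eef_pos: [0.4986, -0.0204, 0.2771]
orientation: [[-0.995, -0.103, 0.004], [-0.103, 0.995, -0.016], [-0.002, -0.016, -1.0]]
force: [-3.0, -14.1, 10.1]
opening: 0.0072
grip_force: 60.8
```

>>> send_rows:
  deltas:
    - [0,-2,0,0,0,0,0]
    - [0,-2,0,0,0,0,0]
    - [0,-1,0,0,0,0,0]
    - [0,0,0,0,0,0,0]

```text
t: 10.47
eef_pos: [0.499, -0.0241, 0.2777]
orientation: [[-0.995, -0.104, 0.004], [-0.104, 0.995, -0.011], [-0.003, -0.012, -1.0]]
force: [-5.2, -10.3, 13.3]
opening: 0.0075
grip_force: 61.2
```

>>> send_rows:
  deltas:
    - [0,-2,0,0,0,0,0]
    - [0,0,0,0,0,0,0]

```text
t: 10.63
eef_pos: [0.4991, -0.0248, 0.2778]
orientation: [[-0.995, -0.104, 0.004], [-0.104, 0.995, -0.008], [-0.003, -0.008, -1.0]]
force: [-4.3, -6.3, 13.8]
opening: 0.0073
grip_force: 61.2
```

>>> send_rows:
  deltas:
    - [0,-2,0,0,0,0,0]
    - [0,0,0,0,0,0,0]

```text
t: 10.8
eef_pos: [0.4991, -0.0252, 0.2778]
orientation: [[-0.994, -0.105, 0.004], [-0.105, 0.994, -0.004], [-0.004, -0.004, -1.0]]
force: [-4.9, -2.1, 14.9]
opening: 0.0074
grip_force: 61.3
```

>>> send_rows:
  deltas:
    - [0,-2,0,0,0,0,0]
    - [0,0,0,0,0,0,0]

```text
t: 10.97
eef_pos: [0.4991, -0.0255, 0.2778]
orientation: [[-0.994, -0.106, 0.004], [-0.106, 0.994, 0.0], [-0.004, 0.0, -1.0]]
force: [-5.6, 3.0, 15.0]
opening: 0.0075
grip_force: 61.5
```

>>> send_rows:
  deltas:
    - [0,1.5,0,0,0,0,20]
    - [0,0,0,0,0,0,40]
    - [0,0,0,0,0,0,40]
    - [0,0,-10,0,0,0,40]
    - [0,0,-20,0,0,0,40]

```text
t: 11.38
eef_pos: [0.4962, -0.024, 0.3018]
orientation: [[-0.994, -0.105, -0.007], [-0.105, 0.994, 0.001], [0.006, 0.002, -1.0]]
force: [0.2, 0.0, 0.7]
opening: 0.0342
grip_force: 0.0
```

>>> send_rows:
  deltas:
    - [0,0,-25,0,0,0,40]
    - [0,0,-25,0,0,0,40]
    - [0,0,0,0,0,0,60]

```text
t: 11.63
eef_pos: [0.5008, -0.0248, 0.36]
orientation: [[-0.994, -0.105, 0.009], [-0.105, 0.994, -0.002], [-0.009, -0.003, -1.0]]
force: [1.0, 0.1, 1.2]
opening: 0.045
grip_force: 0.0
```

>>> send_rows:
  deltas:
    - [2,-28,0,0,0,0,80]
    - [2,-28,0,0,0,0,80]
    - [2,-28,0,0,0,0,80]
    - [2,-28,4,0,0,0,80]
    - [2,-28,4,0,0,0,80]

```text
t: 12.05
eef_pos: [0.503, -0.1659, 0.3463]
orientation: [[-0.994, -0.105, 0.0], [-0.105, 0.994, -0.0], [-0.0, -0.0, -1.0]]
force: [-0.5, 1.1, -0.1]
opening: 0.0685
grip_force: 0.0
```

>>> send_rows:
  deltas:
    - [2,-28,15,0,0,0,80]
    - [2,-28,15,0,0,0,80]
    - [2,-28,15,0,0,0,80]
    - [2,-28,15,0,0,0,80]
    - [2,-28,15,0,0,0,80]

```text
t: 12.47
eef_pos: [0.5075, -0.3062, 0.2702]
orientation: [[-0.994, -0.105, -0.0], [-0.105, 0.994, 0.0], [0.0, 0.0, -1.0]]
force: [0.8, 0.2, -0.1]
opening: 0.068
grip_force: 0.0
```

>>> send_rows:
  deltas:
    - [2,-28,10,0,0,0,80]
    - [1,-30,10,0,0,0,80]
    - [0,0,10,0,0,0.12,80]
    - [0,0,10,0,0,0.12,80]
    - [0,0,10,0,0,0.12,80]

```text
t: 12.88
eef_pos: [0.5105, -0.3636, 0.22]
orientation: [[-0.966, 0.259, -0.001], [0.259, 0.966, 0.001], [0.001, 0.001, -1.0]]
force: [0.8, 0.7, 0.3]
opening: 0.0684
grip_force: 0.0
```

>>> send_rows:
  deltas:
    - [0,0,0,0,0,0.12,80]
    - [0,0,0,0,0,0.12,80]
    - [0,0,0,0,0,0.12,80]
    - [0,0,0,0,0,0.12,80]
    - [0,0,0,0,0,0.12,80]

```text
t: 13.3
eef_pos: [0.5107, -0.3628, 0.2207]
orientation: [[-0.652, 0.758, -0.001], [0.758, 0.652, 0.001], [0.001, -0.0, -1.0]]
force: [0.1, 0.5, 0.7]
opening: 0.0683
grip_force: 0.0
```

>>> send_rows:
  deltas:
    - [0,0,0,0,0,0.12,80]
    - [0,0,0,0,0,0.12,80]
    - [0,0,0,0,0,0.12,80]
    - [0,0,0,0,0,0.12,80]
    - [0,0,0,0,0,0,80]

```text
t: 13.72
eef_pos: [0.5107, -0.3628, 0.2208]
orientation: [[-0.232, 0.973, -0.001], [0.973, 0.232, 0.0], [0.001, -0.001, -1.0]]
force: [-0.0, 0.2, -1.0]
opening: 0.0682
grip_force: 0.0
```

Run:
```python
from h import *
s=read_state();print(s['t'],s['eef_pos'],s['orientation'],s['force'],s['joint_pos'])
wsave('w4')
a=cv2.imread('pics/w4.png');side=viewer.snapshot('side')[150:300,230:350]
c=np.zeros((420,800,3),np.uint8);c[:,:560]=a;c[:300,560:]=cv2.resize(side,None,fx=2,fy=2,interpolation=2);cv2.imwrite('pics/c4.png',c)
```

```text
13.7167 [ 0.51067949 -0.36279352  0.22082021] [[-2.31796364e-01  9.72764070e-01 -7.14694948e-04]
 [ 9.72764126e-01  2.31796731e-01  4.81175532e-04]
 [ 6.33734221e-04 -5.83694868e-04 -9.99999629e-01]] [-0.00725989  0.22026587 -0.9910259 ] [-7.20779096e-01  2.92533641e-01 -5.72198242e-02  1.22189737e+00
 -1.10174148e-04  6.16093109e-01]
```

View pics/c4.png

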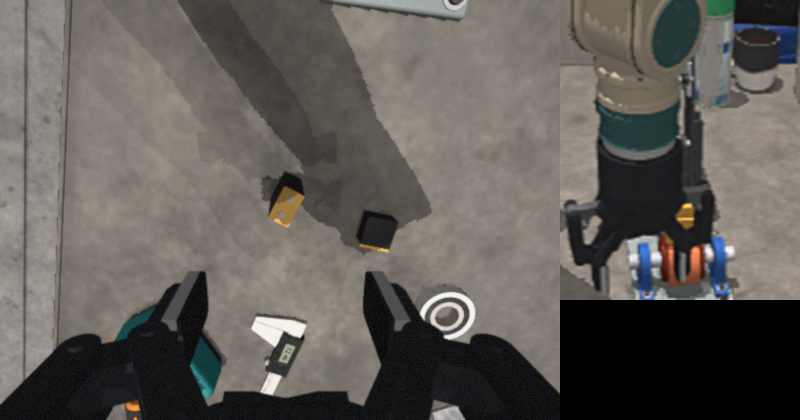

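Run:
```python
from h import *
P=np.array([wz('w4',u,v,.064) for u,v in [(281,188),(304,193),(290,227),(268,221)]])
print(P,P.mean(0));l=P[0]+P[1]-P[2]-P[3];w=P[1]+P[2]-P[0]-P[3]
print("len",np.linalg.norm(l)/2,np.linalg.norm(w)/2,"yaw long",np.arctan2(l[1],l[0]),"yaw short",np.arctan2(w[1],w[0]))
# check height with first wrist view
print(wtri(('w4',286,207),('w1',86,174)))
s=read_state();c=P.mean(0);d=np.array([c[0],c[1],.045])-s['eef_pos'];print("tool d mm",(s['orientation'].T@d*1000).round(1))
```

```text
[[ 0.5057 -0.3575  0.064 ]
 [ 0.5255 -0.3573  0.064 ]
 [ 0.5212 -0.3897  0.064 ]
 [ 0.5014 -0.3888  0.064 ]] [ 0.51345  -0.373325  0.064   ]
len 0.03213895611248131 0.019803093192731266 yaw long 1.4365998900498247 yaw short -0.017674926879775756
[ 0.5146 -0.3767  0.0513]
tool d mm [-11.    0.2 176. ]
```

>>> send_rows:
  deltas:
    - [-11,0.2,15,0,0,0,50]
    - [0,0,20,0,0,0.12,50]
    - [0,0,20,0,0,0.12,50]
    - [0,0,20,0,0,0.1,45]
    - [0,0,20,0,0,0,45]

```text
t: 14.23
eef_pos: [0.5134, -0.3741, 0.1241]
orientation: [[0.106, 0.994, -0.0], [0.994, -0.106, 0.0], [-0.0, -0.0, -1.0]]
force: [-0.5, -0.1, 0.2]
opening: 0.0383
grip_force: 0.0
```

Run:
```python
from h import *
s=read_state();print(s['t'],s['eef_pos'],s['orientation'][:,0],s['opening'])
d=np.array([.5135,-.3735,.056])-s['eef_pos'];print("tool d mm",(s['orientation'].T@d*1000).round(1))
wsave('w5')
```

```text
14.2333 [ 0.51344712 -0.37405824  0.12413335] [ 1.05701772e-01  9.94397875e-01 -2.78816505e-05] 0.038266645431528364
tool d mm [ 0.6  0.  68.1]
```

View pics/w5.png

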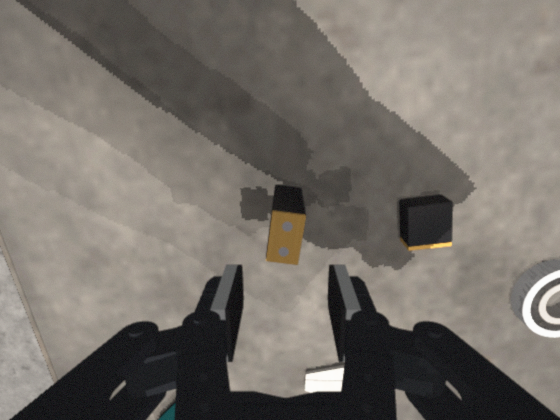

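Run:
```python
from h import *
P=np.array([wz('w5',u,v,.064) for u,v in [(273,209),(305.5,212),(299,264),(267,261)]])
print(P,P.mean(0));l=P[0]+P[1]-P[2]-P[3];w=P[1]+P[2]-P[0]-P[3]
print("len",np.linalg.norm(l)/2,np.linalg.norm(w)/2,"yaw long",np.arctan2(l[1],l[0]),"yaw short",np.arctan2(w[1],w[0]))
s=read_state();c=P.mean(0);d=np.array([c[0],c[1],.056])-s['eef_pos'];print("tool d mm",(s['orientation'].T@d*1000).round(1))
im=cv2.imread('pics/w5.png');m=(cv2.inRange(cv2.cvtColor(im,cv2.COLOR_BGR2HSV),(12,120,60),(32,255,255)));m[:,:240]=0;m[:,330:]=0
print(cv2.minAreaRect(cv2.findNonZero(m)))
```

```text
[[ 0.5085 -0.3542  0.064 ]
 [ 0.5267 -0.3579  0.064 ]
 [ 0.5199 -0.3901  0.064 ]
 [ 0.5012 -0.3861  0.064 ]] [ 0.514075 -0.372075  0.064   ]
len 0.032816230740290706 0.01884741361566623 yaw long 1.3542757828378176 yaw short -0.2057200293688176
tool d mm [-0.1  3.5 63.4]
((285.48699951171875, 236.93307495117188), (33.80064010620117, 50.95963668823242), 7.4314093589782715)
```

>>> send_rows:
  deltas:
    - [0,0,0,0,0,0.105,45]
    - [0,0,0,0,0,0,45]
    - [0,0,0,0,0,0,45]

```text
t: 14.53
eef_pos: [0.5137, -0.3739, 0.126]
orientation: [[0.204, 0.979, -0.0], [0.979, -0.204, -0.0], [-0.0, -0.0, -1.0]]
force: [0.3, -0.6, 0.7]
opening: 0.0383
grip_force: 0.0
```

Run:
```python
from h import *
s=read_state();print(s['t'],s['eef_pos'],s['orientation'])
d=np.array([.5138,-.3725,.056])-s['eef_pos'];print("tool d mm",(s['orientation'].T@d*1000).round(1))
```

```text
14.5333 [ 0.51373096 -0.37392915  0.12603384] [[ 2.04371876e-01  9.78893320e-01 -6.89075599e-05]
 [ 9.78893318e-01 -2.04371882e-01 -8.11493956e-05]
 [-9.35193690e-05 -5.08684957e-05 -9.99999994e-01]]
tool d mm [ 1.4 -0.2 70. ]
```

>>> send_rows:
  deltas:
    - [1.4,0,15,0,0,0,45]
    - [0,0,20,0,0,0,45]
    - [0,0,20,0,0,0,45]
    - [0,0,15,0,0,0,45]
    - [0,0,0,0,0,0,45]

```text
t: 14.95
eef_pos: [0.5121, -0.3707, 0.0534]
orientation: [[0.205, 0.979, -0.004], [0.979, -0.205, 0.003], [0.003, -0.005, -1.0]]
force: [-1.0, -0.8, 0.2]
opening: 0.0383
grip_force: 0.0
```

>>> send_rows:
  deltas:
    - [0,0,0,0,0,0,30]
    - [0,0,0,0,0,0,0]
    - [0,0,0,0,0,0,0]
    - [0,0,0,0,0,0,0]
    - [0,0,0,0,0,0,0]

```text
t: 15.37
eef_pos: [0.5145, -0.3726, 0.0574]
orientation: [[0.207, 0.978, 0.001], [0.978, -0.207, -0.001], [-0.001, 0.002, -1.0]]
force: [-0.8, -0.1, -1.5]
opening: 0.0188
grip_force: 62.3
```

>>> send_rows:
  deltas:
    - [0,0,-15,0,0,0,0]
    - [0,0,-30,0,0,0,0]
    - [0,0,-40,0,0,0,0]
    - [0,0,-40,0,0,0,0]
    - [0,0,-40,0,0,0,0]

```text
t: 15.78
eef_pos: [0.5136, -0.3717, 0.2232]
orientation: [[0.207, 0.978, -0.0], [0.978, -0.207, 0.0], [0.0, -0.0, -1.0]]
force: [1.1, 0.8, -0.1]
opening: 0.0188
grip_force: 62.4
```

>>> send_rows:
  deltas:
    - [0,0,-25,0,0,0,0]
    - [0,0,-10,0,0,-0.12,0]
    - [0,0,0,0,0,-0.12,0]
    - [0,0,0,0,0,-0.12,0]
    - [0,0,0,0,0,-0.12,0]

```text
t: 16.2
eef_pos: [0.5141, -0.3722, 0.2575]
orientation: [[-0.274, 0.962, 0.001], [0.962, 0.274, -0.001], [-0.001, 0.001, -1.0]]
force: [0.4, -0.3, -0.8]
opening: 0.0186
grip_force: 62.5
```

>>> send_rows:
  deltas:
    - [0,0,0,0,0,-0.12,0]
    - [0,0,0,0,0,-0.12,0]
    - [0,0,0,0,0,-0.12,0]
    - [0,0,0,0,0,-0.12,0]
    - [0,0,0,0,0,-0.12,0]

```text
t: 16.62
eef_pos: [0.5139, -0.372, 0.2567]
orientation: [[-0.769, 0.639, 0.0], [0.639, 0.769, -0.0], [-0.0, 0.0, -1.0]]
force: [0.4, 0.6, -1.3]
opening: 0.0187
grip_force: 62.5
```

>>> send_rows:
  deltas:
    - [0,0,0,0,0,-0.12,0]
    - [0,0,0,0,0,-0.12,0]
    - [0,0,0,0,0,-0.12,0]
    - [0,0,0,0,0,-0.12,0]
    - [0,0,0,0,0,-0.12,0]

```text
t: 17.03
eef_pos: [0.5139, -0.372, 0.2567]
orientation: [[-0.996, 0.093, 0.0], [0.093, 0.996, -0.0], [-0.0, -0.0, -1.0]]
force: [-0.2, 1.3, -1.1]
opening: 0.0186
grip_force: 62.5
```

>>> send_rows:
  deltas:
    - [0,0,0,0,0,-0.12,0]
    - [0,0,0,0,0,-0.09,0]
    - [-3,28,0,0,0,0,0]
    - [-3,28,0,0,0,0,0]
    - [-3,28,0,0,0,0,0]

```text
t: 17.45
eef_pos: [0.5134, -0.287, 0.2565]
orientation: [[-0.994, -0.109, 0.0], [-0.109, 0.994, -0.0], [-0.0, -0.0, -1.0]]
force: [-0.4, 0.2, -0.4]
opening: 0.0188
grip_force: 62.5
```

>>> send_rows:
  deltas:
    - [-3,28,0,0,0,0,0]
    - [-3,28,0,0,0,0,0]
    - [-3,28,0,0,0,0,0]
    - [0,0,0,0,0,0,0]
    - [0,0,0,0,0,0,0]

```text
t: 17.87
eef_pos: [0.5132, -0.2019, 0.2568]
orientation: [[-0.994, -0.113, 0.001], [-0.113, 0.994, -0.001], [-0.0, -0.001, -1.0]]
force: [0.3, 0.3, -1.1]
opening: 0.0187
grip_force: 62.6
```

Run:
```python
from h import *
s=read_state();print(s['t'],s['eef_pos'],s['orientation'],s['force'],s['opening'])
wsave('w6')
```

```text
17.8667 [ 0.51323149 -0.20186438  0.25683726] [[-9.93643039e-01 -1.12575502e-01  5.16489736e-04]
 [-1.12575799e-01  9.93642966e-01 -5.87266738e-04]
 [-4.47094545e-04 -6.41677751e-04 -9.99999694e-01]] [ 0.28162451  0.2978542  -1.05808768] 0.018736662599600724
```

View pics/w6.png

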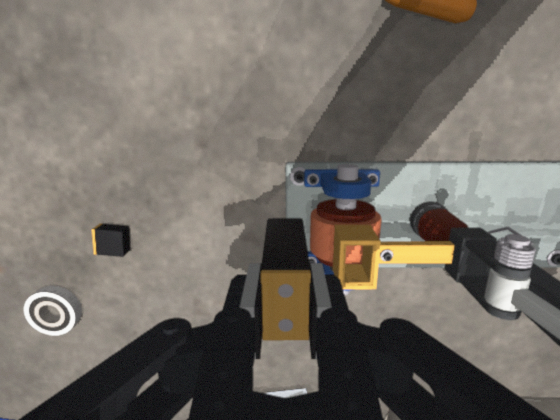

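Run:
```python
from h import *
im=cv2.imread('pics/w6.png');hsv=cv2.cvtColor(im,cv2.COLOR_BGR2HSV)
m=cv2.inRange(hsv,(10,110,50),(35,255,255))
def prof(r0,r1,c0,c1,ax):
    return m[r0:r1,c0:c1].mean(ax).astype(int)
print("rows 250-280 cols 325-385",list(zip(range(325,385),prof(262,280,325,385,0))))
print("cols 345-368 rows 220-300",list(zip(range(220,300),prof(220,300,346,366,1))))
print("V cols", hsv[262:280,325:385,2].mean(0).astype(int))
print("V rows", hsv[220:300,346:366,2].mean(1).astype(int))
print("brush cols",np.where(prof(285,320,250,320,0)>128)[0][[0,-1]]+250,"rows",np.where(prof(255,350,275,300,1)>128)[0][[0,-1]]+255)
print("box",wz('w6',355,265,.126), [wz('w6',u,v,.126) for u,v in[(333,241),(377,241),(377,289),(333,289)]])
d=np.load('pics/w6.npz');print("brushtop",[wz('w6',u,v,d['p'][2]+.0066) for u,v in [(262,270),(309,270),(309,339),(262,339)]],d['p'])
```

```text
rows 250-280 cols 325-385 [(325, np.int64(0)), (326, np.int64(0)), (327, np.int64(0)), (328, np.int64(0)), (329, np.int64(0)), (330, np.int64(0)), (331, np.int64(0)), (332, np.int64(28)), (333, np.int64(127)), (334, np.int64(155)), (335, np.int64(198)), (336, np.int64(212)), (337, np.int64(226)), (338, np.int64(240)), (339, np.int64(255)), (340, np.int64(255)), (341, np.int64(255)), (342, np.int64(255)), (343, np.int64(255)), (344, np.int64(255)), (345, np.int64(255)), (346, np.int64(240)), (347, np.int64(226)), (348, np.int64(226)), (349, np.int64(240)), (350, np.int64(226)), (351, np.int64(240)), (352, np.int64(226)), (353, np.int64(240)), (354, np.int64(240)), (355, np.int64(226)), (356, np.int64(240)), (357, np.int64(240)), (358, np.int64(226)), (359, np.int64(240)), (360, np.int64(240)), (361, np.int64(255)), (362, np.int64(255)), (363, np.int64(255)), (364, np.int64(255)), (365, np.int64(255)), (366, np.int64(255)), (367, np.int64(255)), (368, np.int64(255)), (369, np.int64(255)), (370, np.int64(255)), (371, np.int64(255)), (372, np.int64(255)), (373, np.int64(255)), (374, np.i
[... 2264 characters left out ...]
 100 101 102 101 101 102 101 100 101 100 100
 101 105 134 171 185 184 171 169 175 177 178 180 185 184 184 185 196 197
 194 200 199 196 189 177 151 121 110 111 112 113 114 114 115 115 116 116
 117 115 116 115 114 112 110 123 185 229 232 238 247 249 248 207 164 161
 162 163 162 163 162 160 158 155]
brush cols [262 309] rows [270 339]
box [ 0.5586 -0.1392  0.126 ] [array([ 0.5395, -0.1604,  0.126 ]), array([ 0.5355, -0.1254,  0.126 ]), array([ 0.5786, -0.1169,  0.126 ]), array([ 0.5828, -0.1536,  0.126 ])]
brushtop [array([ 0.4982, -0.2126,  0.2634]), array([ 0.4961, -0.1945,  0.2634]), array([ 0.528 , -0.1902,  0.2634]), array([ 0.5302, -0.2097,  0.2634])] [ 0.51323149 -0.20186438  0.25683726]
```

>>> send_rows:
  deltas:
    - [-13,15,0,0,0,0,0]
    - [-13,15,0,0,0,0,0]
    - [-13,15,0,0,0,0,0]
    - [-12,14.2,0,0,0,0,0]
    - [0,0,0,0,0,0,0]

```text
t: 18.33
eef_pos: [0.5594, -0.1379, 0.2564]
orientation: [[-0.994, -0.111, 0.002], [-0.111, 0.994, 0.001], [-0.002, 0.0, -1.0]]
force: [1.2, -0.2, -0.5]
opening: 0.0187
grip_force: 62.6
```

>>> send_rows:
  deltas:
    - [0,0,10,0,0,0,0]
    - [0,0,10,0,0,0,0]
    - [0,0,10,0,0,0,0]
    - [0,0,10,0,0,0,0]
    - [0,0,0,0,0,0,0]

```text
t: 18.75
eef_pos: [0.5551, -0.1387, 0.2127]
orientation: [[-0.994, -0.109, -0.006], [-0.109, 0.994, 0.002], [0.005, 0.003, -1.0]]
force: [-0.6, 0.4, -1.9]
opening: 0.0188
grip_force: 62.6
```

Run:
```python
from h import *
viewer.snapshot('side');viewer.snapshot('side')
s=read_state();print(s['t'],s['eef_pos'],s['orientation'],s['force'],s['opening'])
d=np.array([.5573,-.1373,.1444])-s['eef_pos'];print("tool d mm",(s['orientation'].T@d*1000).round(1))
```

```text
18.85 [ 0.55650367 -0.13884995  0.21509811] [[-9.94014735e-01 -1.09222476e-01 -2.27107468e-03]
 [-1.09224469e-01  9.94016810e-01  7.72594889e-04]
 [ 2.17310168e-03  1.01602763e-03 -9.99997123e-01]] [ 0.37604325  0.43668182 -0.14812729] 0.018917757208579203
tool d mm [-1.1  1.4 70.7]
```

>>> send_rows:
  deltas:
    - [-0.9,1.4,8,0,0,0,0]
    - [0,0,8,0,0,0,0]
    - [0,0,7,0,0,0,0]
    - [0,0,0,0,0,0,0]
    - [0,0,0,0,0,0,0]

```text
t: 19.27
eef_pos: [0.5577, -0.1369, 0.1925]
orientation: [[-0.994, -0.11, -0.002], [-0.11, 0.994, 0.001], [0.001, 0.001, -1.0]]
force: [-0.0, -0.1, -0.6]
opening: 0.0186
grip_force: 62.6
```

```bash
cat > st.py <<'E'
from h import *
import sys
s=read_state();print(s['t'],s['eef_pos'].round(4),s['orientation'][:,2].round(4),'tx',s['orientation'][:2,0],s['force'].round(1),s['opening'])
d=np.array([.5573,-.1373,.1444])-s['eef_pos'];print("tool d mm",(s['orientation'].T@d*1000).round(1))
E
python3 st.py
```

```text
19.2667 [ 0.5577 -0.1369  0.1925] [-1.5e-03  5.0e-04 -1.0e+00] tx [-0.99391504 -0.11013962] [-0.  -0.1 -0.6] 0.01858544042006911
tool d mm [ 0.4 -0.4 48.1]
```

>>> send_rows:
  deltas:
    - [0.3,-0.3,4,0,0,0,0]
    - [0,0,4,0,0,0,0]
    - [0,0,3,0,0,0,0]
    - [0,0,0,0,0,0,0]

```text
t: 19.6
eef_pos: [0.558, -0.1372, 0.182]
orientation: [[-0.994, -0.11, 0.0], [-0.11, 0.994, 0.001], [-0.0, 0.001, -1.0]]
force: [0.9, 0.3, -0.6]
opening: 0.0186
grip_force: 62.5
```

>>> send_rows:
  deltas:
    - [0,0,2,0,0,0,0]
    - [0,0,2,0,0,0,0]
    - [0,0,0,0,0,0,0]

```text
t: 19.85
eef_pos: [0.5576, -0.1373, 0.1777]
orientation: [[-0.994, -0.11, -0.001], [-0.11, 0.994, 0.0], [0.001, 0.001, -1.0]]
force: [-0.6, 1.1, -0.4]
opening: 0.0191
grip_force: 62.5
```

```bash
python3 st.py
```

```text
19.85 [ 0.5576 -0.1373  0.1777] [-9.e-04  4.e-04 -1.e+00] tx [-0.99391866 -0.11011376] [-0.6  1.1 -0.4] 0.019125510693547797
tool d mm [ 0.3  0.  33.3]
```

>>> send_rows:
  deltas:
    - [0,0,4,0,0,0,0]
    - [0,0,4,0,0,0,0]
    - [0,0,4,0,0,0,0]
    - [0,0,0,0,0,0,0]

```text
t: 20.18
eef_pos: [0.5572, -0.1374, 0.165]
orientation: [[-0.994, -0.11, -0.002], [-0.11, 0.994, 0.0], [0.002, 0.001, -1.0]]
force: [-0.5, 0.8, -1.0]
opening: 0.0187
grip_force: 62.5
```

>>> send_rows:
  deltas:
    - [0,0,4,0,0,0,0]
    - [0,0,4,0,0,0,0]
    - [0,0,4,0,0,0,0]
    - [0,0,0,0,0,0,0]

```text
t: 20.52
eef_pos: [0.5575, -0.1373, 0.1532]
orientation: [[-0.994, -0.11, -0.001], [-0.11, 0.994, 0.0], [0.001, 0.0, -1.0]]
force: [0.5, 2.3, -2.0]
opening: 0.0188
grip_force: 62.5
```

>>> send_rows:
  deltas:
    - [0,0,3,0,0,0,0]
    - [0,0,3,0,0,0,0]
    - [0,0,0,0,0,0,0]

```text
t: 20.77
eef_pos: [0.5578, -0.1373, 0.1476]
orientation: [[-0.994, -0.11, -0.001], [-0.11, 0.994, 0.0], [0.0, 0.0, -1.0]]
force: [1.2, 2.2, -3.0]
opening: 0.0189
grip_force: 62.4
```

>>> send_rows:
  deltas:
    - [0,0,1.5,0,0,0,0]
    - [0,0,1.5,0,0,0,0]
    - [0,0,0,0,0,0,0]

```text
t: 21.02
eef_pos: [0.5579, -0.1373, 0.1451]
orientation: [[-0.994, -0.11, -0.0], [-0.11, 0.994, 0.0], [-0.0, 0.0, -1.0]]
force: [0.4, 2.2, -1.5]
opening: 0.0186
grip_force: 62.4
```

>>> send_rows:
  deltas:
    - [0,0,1,0,0,0,0]
    - [0,0,0,0,0,0,0]

```text
t: 21.18
eef_pos: [0.558, -0.1374, 0.1443]
orientation: [[-0.994, -0.11, 0.0], [-0.11, 0.994, 0.0], [-0.0, 0.0, -1.0]]
force: [0.8, 2.6, -0.7]
opening: 0.0188
grip_force: 62.6
```

>>> send_rows:
  deltas:
    - [0,0,1,0,0,0,0]
    - [0,0,0,0,0,0,0]

```text
t: 21.35
eef_pos: [0.5581, -0.1374, 0.1442]
orientation: [[-0.994, -0.11, 0.0], [-0.11, 0.994, 0.0], [-0.0, 0.0, -1.0]]
force: [-1.5, 3.8, 4.3]
opening: 0.019
grip_force: 63.2
```

>>> send_rows:
  deltas:
    - [0,0,1,0,0,0,0]
    - [0,0,0,0,0,0,0]

```text
t: 21.52
eef_pos: [0.5581, -0.1373, 0.1442]
orientation: [[-0.994, -0.11, 0.001], [-0.11, 0.994, 0.0], [-0.001, 0.0, -1.0]]
force: [-3.2, 4.8, 9.2]
opening: 0.0189
grip_force: 63.9
```

>>> send_rows:
  deltas:
    - [0,0,-1.5,0,0,0,25]
    - [0,0,0,0,0,0,40]
    - [0,0,0,0,0,0,45]
    - [0,0,0,0,0,0,45]
    - [0,0,-5,0,0,0,45]

```text
t: 21.93
eef_pos: [0.5572, -0.1376, 0.1478]
orientation: [[-0.994, -0.11, -0.002], [-0.11, 0.994, 0.0], [0.002, 0.0, -1.0]]
force: [0.6, 0.1, -0.3]
opening: 0.0382
grip_force: 0.0
```

>>> send_rows:
  deltas:
    - [0,0,-15,0,0,0,45]
    - [0,0,-30,0,0,0,45]
    - [0,0,-40,0,0,0,45]
    - [0,0,-40,0,0,0,20]
    - [0,0,-40,0,0,0,0]

```text
t: 22.35
eef_pos: [0.5575, -0.1376, 0.3155]
orientation: [[-0.994, -0.11, -0.001], [-0.11, 0.994, -0.0], [0.001, -0.0, -1.0]]
force: [1.4, -0.3, 0.9]
opening: 0.015
grip_force: 0.0
```

>>> send_rows:
  deltas:
    - [0,0,-40,0,0,0,0]
    - [0,0,-10,0,0,0,0]
    - [0,27,0,0,0,0,0]
    - [0,27,0,0,0,0,0]
    - [0,27,0,0,0,0,0]

```text
t: 22.77
eef_pos: [0.5492, -0.0568, 0.3643]
orientation: [[-0.994, -0.108, 0.001], [-0.108, 0.994, -0.001], [-0.001, -0.001, -1.0]]
force: [0.9, -0.2, -0.6]
opening: -0.0003
grip_force: 0.0
```

>>> send_rows:
  deltas:
    - [0,27,0,0,0,0,0]
    - [0,27,0,0,0,0,0]
    - [-1,27,0,0,0,0,0]
    - [-1,27,0,0,0,0,0]
    - [0,0,0,0,0,0,0]

```text
t: 23.18
eef_pos: [0.5384, 0.0541, 0.3638]
orientation: [[-0.993, -0.114, -0.0], [-0.114, 0.993, 0.002], [0.0, 0.002, -1.0]]
force: [0.5, -0.7, 0.2]
opening: -0.0001
grip_force: 0.0
```

Run:
```python
from h import *
wsave('w7');im=viewer.snapshot('side');cv2.imwrite('pics/s7.png',im)
s=read_state();print(s['t'],s['eef_pos'].round(4),s['force'].round(1),s['opening'],s['joint_pos'].round(2))
d=np.array([.5365,.082,.300])-s['eef_pos'];print("tool d mm",(s['orientation'].T@d*1000).round(1))
w=cv2.imread('pics/w7.png');hsv=cv2.cvtColor(w,cv2.COLOR_BGR2HSV)
m=cv2.inRange(hsv,(0,140,90),(6,255,255))|cv2.inRange(hsv,(174,140,90),(180,255,255))
n,l,stt,c=cv2.connectedComponentsWithStats(m)
for i in range(1,n):
    if stt[i,4]>150: print(stt[i],c[i].round(1),wz('w7',*c[i],.273))
# brush top in side view: brass pixels near expected
g=proj('side',[[.5575,-.1373,.151],[.5575,-.1373,.126]]);print(g)
```

```text
23.2833 [0.539  0.0511 0.3637] [-0.  -0.3 -0.2] 5.887488641200283e-05 [-0.02  0.09 -0.01  1.47 -0.   -0.14]
tool d mm [-0.9 31.  63.7]
[401   0  89  23 754] [443.6  14.1] [0.406  0.1276 0.273 ]
[ 300  195   56   57 3030] [327.3 222.7] [0.5356 0.0821 0.273 ]
[[290.29173664 247.87038394]
 [290.16952454 255.95399615]]
```

>>> send_rows:
  deltas:
    - [0,15,0,0,0,0,0]
    - [0,16,10,0,0,0,0]
    - [0,0,20,0,0,0,0]
    - [0,0,20,0,0,0,0]
    - [0,0,10,0,0,0,0]

```text
t: 23.7
eef_pos: [0.5349, 0.0803, 0.3013]
orientation: [[-0.994, -0.109, -0.003], [-0.109, 0.994, -0.001], [0.003, -0.0, -1.0]]
force: [-1.4, -0.2, -0.7]
opening: 0.0001
grip_force: 0.0
```

>>> send_rows:
  deltas:
    - [0,0,5,0,0,0,0]
    - [0,0,0,0,0,0,0]

```text
t: 23.87
eef_pos: [0.5352, 0.0805, 0.2975]
orientation: [[-0.994, -0.109, -0.002], [-0.109, 0.994, -0.0], [0.003, -0.0, -1.0]]
force: [0.1, -0.2, -0.5]
opening: 0.0002
grip_force: 0.0
```

Run:
```python
from h import *
s=read_state();print(s['t'],s['eef_pos'].round(4),s['force'].round(1))
a=viewer.snapshot('side');cv2.imwrite('pics/s8.png',a)
hsv=cv2.cvtColor(a,cv2.COLOR_BGR2HSV);m=cv2.inRange(hsv,(12,110,60),(32,255,255))
for r in range(240,272,2): print(r,''.join('#' if v else '.' for v in m[r,275:310]), hsv[r,290])
```

```text
23.8667 [0.5352 0.0805 0.2975] [ 0.1 -0.2 -0.5]
240 ................................... [108  28  46]
242 ........#######.................... [18 49 62]
244 .......#########................... [ 18 133  98]
246 .......################............ [ 21 164 255]
248 ........####...###...###........... [ 22 159 245]
250 .........###############........... [ 26 146 255]
252 ......####.............##.......... [10 85 27]
254 .....#####............###.......... [150  24  21]
256 ......####............####......... [120  12  21]
258 ......####......##########......... [ 17 135  53]
260 ......###################.......... [ 19 168 153]
262 ......###################.......... [ 19 167 125]
264 ......###################.......... [ 19 167 125]
266 .......##################.......... [ 19 168 123]
268 .......###################......... [ 19 165 125]
270 .......##################.......... [ 19 170 126]
```

>>> send_rows:
  deltas:
    - [0,0,4,0,0,0,0]
    - [0,0,4,0,0,0,0]
    - [0,0,0,0,0,0,0]

```text
t: 24.17
eef_pos: [0.5359, 0.0812, 0.2908]
orientation: [[-0.994, -0.11, 0.0], [-0.11, 0.994, -0.0], [-0.0, -0.0, -1.0]]
force: [0.3, -0.9, -0.1]
opening: -0.0002
grip_force: 0.0
```

>>> send_rows:
  deltas:
    - [0,0,2.5,0,0,0,0]
    - [0,0,0,0,0,0,0]

```text
t: 24.33
eef_pos: [0.536, 0.0814, 0.2883]
orientation: [[-0.994, -0.11, 0.001], [-0.11, 0.994, -0.0], [-0.001, -0.0, -1.0]]
force: [-0.0, -0.4, 0.7]
opening: -0.0001
grip_force: 0.4
```

>>> send_rows:
  deltas:
    - [0,0,2.5,0,0,0,0]
    - [0,0,0,0,0,0,0]

```text
t: 24.5
eef_pos: [0.5362, 0.0812, 0.2869]
orientation: [[-0.994, -0.11, 0.002], [-0.11, 0.994, -0.001], [-0.002, -0.001, -1.0]]
force: [-0.3, -1.0, 3.8]
opening: -0.0004
grip_force: 2.1
```

>>> send_rows:
  deltas:
    - [0,0,2.5,0,0,0,0]
    - [0,0,0,0,0,0,0]

```text
t: 24.67
eef_pos: [0.5364, 0.0808, 0.2855]
orientation: [[-0.994, -0.11, 0.003], [-0.11, 0.994, -0.002], [-0.003, -0.002, -1.0]]
force: [-2.7, -2.8, 7.8]
opening: 0.0001
grip_force: 3.7
```

>>> send_rows:
  deltas:
    - [0,0,2.5,0,0,0,0]
    - [0,0,0,0,0,0,0]

```text
t: 24.83
eef_pos: [0.5365, 0.0808, 0.2822]
orientation: [[-0.994, -0.11, 0.003], [-0.11, 0.994, -0.002], [-0.003, -0.002, -1.0]]
force: [-1.0, -1.5, 4.2]
opening: 0.0002
grip_force: 2.3
```

>>> send_rows:
  deltas:
    - [0,0,2.5,0,0,0,0]
    - [0,0,0,0,0,0,0]

```text
t: 25.0
eef_pos: [0.5367, 0.0801, 0.2794]
orientation: [[-0.994, -0.109, 0.003], [-0.109, 0.994, -0.003], [-0.002, -0.004, -1.0]]
force: [-0.2, -4.5, 6.2]
opening: 0.0001
grip_force: 3.1
```

```bash
cat > dn.py <<'E'
from h import *
a=viewer.snapshot('side');b=cv2.imread('pics/s8.png')
print(read_state()['t'],"diff near box",cv2.absdiff(a,b)[225:260,255:310].mean(),"diff near raised arm",cv2.absdiff(a,b)[170:225,275:310].mean())
g=cv2.cvtColor(a,cv2.COLOR_BGR2GRAY)
for r in range(226,258,2): print(r,' '.join('%3d'%v for v in g[r,258:306:2]))
E
python3 dn.py
```

```text
25.05 diff near box 19.376623376623378 diff near raised arm 9.792554112554113
226 122 120 121 118 117 120 119  92  81  82  38  49 104 192 247 237  63  45  42  42  45  53 138 138
228 124 123 118 117 116 120 119 123 118 116  52  63 136 142 248 253  82  41  42  46  44  54 143 141
230 118 121 125 127 116 113 120 105 110 114  49  59 125 130 251 247 132  37  43  46  43  66 139 135
232 121 121 114 113 112 119 112 108 110 117  50  59 133 103 215 246 239  31  42  46  44  68 143 134
234 107  89  30  65  87  87  89  91  97 101  36  40  35  30 184 246 234  44  42  47  45  48 111 137
236  93  95  42  63  87  89  86  80  70  76  39  41  38  32 120 247 251  76  40  43  45  48 108 135
238  68  90  91  90  88  88  87  81  71  68  41  51  65  74  77 250 246 178  30  33  34  45  81  80
240  78 115  91  87  88  88  86  82  72  70  36  47  43  40  44 217 245 236 131 178 209 245 128  84
242  66 100 100  97  97  75  71  72  72  73  38  44  53  74 110 187 244 241 159 139 126 111  87  84
244  73  95  96  95  95  97  72  72  73  73  49  42  67 174 171 198 243 248 160  43  38  59  86  83
246  71  94  98  99  97  99  75  74  73  73  70  32  46 154 166 186 241 245 211 189  47  54  81  85
248  73  75  45  39  54  44  39  48  51  63  69  69  54  35 136 159 233 243 182 211  65  53  98  76
250  75  49  30  33  35  36  29  24  21  19  17  18  14  11  88 100 114 120 120 149  70  49  85  80
252  76  56  19  13  54  55  72  92 100  82  92  31  98  68  37  31  29  23  22  16  51  40  86  86
254  67 101 175 171 171 172 169 172 147 147  99  44 212 106  15  20  22  19  22  18 150  96  83  91
256  69  68 166 166 165 166 166 167 159 144 121  33 183 100  15  23  20  21  19  15 149 110  40 103
```

>>> send_rows:
  deltas:
    - [0,0,-5,0,0,0,0]
    - [0,0,-15,0,0,0,0]
    - [0,0,-30,0,0,0,0]
    - [0,0,-30,0,0,0,0]
    - [0,0,0,0,0,0,0]

```text
t: 25.47
eef_pos: [0.5382, 0.0819, 0.3645]
orientation: [[-0.994, -0.11, 0.01], [-0.11, 0.994, 0.001], [-0.01, 0.0, -1.0]]
force: [1.7, 0.4, 1.5]
opening: -0.0003
grip_force: 0.0
```

>>> send_rows:
  deltas:
    - [0,0,0,0,0,0,0]
    - [0,0,0,0,0,0,0]
    - [0,0,0,0,0,0,0]

```text
t: 25.72
eef_pos: [0.5349, 0.0815, 0.3567]
orientation: [[-0.994, -0.11, -0.003], [-0.11, 0.994, 0.0], [0.003, 0.001, -1.0]]
force: [-0.7, 0.4, -0.8]
opening: 0.0003
grip_force: 0.0
```

Run:
```python
from h import *
g=stand([.54721801,-.03213671,1.67911547]);h=-.005
for th in (-.22,-.1,0,.1): print(th,proj('side',g((h-.115*np.cos(th),.068,.161+.115*np.sin(th)))),proj('top',g((h-.115*np.cos(th),.068,.161+.115*np.sin(th)))))
a=cv2.cvtColor(viewer.snapshot('side'),cv2.COLOR_BGR2GRAY);m=(a[244:266,255:276]<55)
for i,r in enumerate(m): print(244+i,''.join('#' if v else '.' for v in r))
s=read_state();print(s['t'],s['eef_pos'],s['force'].round(1))
```

```text
-0.22 [[263.68755317 257.67872553]] [[337.86312524 228.00494795]]
-0.1 [[263.65432391 253.77280158]] [[339.26231687 227.86262255]]
0 [[263.57861614 250.10681012]] [[339.99235161 227.79543776]]
0.1 [[263.45936993 246.10905533]] [[340.30602865 227.77715946]]
244 .....................
245 .....................
246 .....................
247 .....................
248 .......#############.
249 ......##.##....######
250 .....################
251 .....################
252 ......#####..#.......
253 .....................
254 .....................
255 .....................
256 .....................
257 .....................
258 .....................
259 .....................
260 .....................
261 .....................
262 .....................
263 .....................
264 .....................
265 .....................
25.7667 [0.53486794 0.08150687 0.35653709] [ 0.5 -0.2  0.6]
```

The ball is centred at row 250, which matches an arm angle of 0, so the arm is pressing on the fully seated brush.

```bash
python3 -c "
from rig import ticket
print(ticket.finish_job())"
```

```text
the job is handed in; nothing more can be done
None
```

The new brush is standing on the copper ring, and the pressure arm was tripped and sits level on top of it. The job was handed in at about 26 s of the 72 s, with the robot clear and the worn brush, spray can and tape roll left alone.

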